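# Key and fit the bottle star wheel

### The job

Fit the blue star wheel to the bottling drive: first drop the short brass key into the slot in the side of the upright shaft so that it stands right down in its pocket, then slide the wheel's hub down over shaft and key, feeling for the keyway, until it is fully home on the collar, and let go. Work gently, never force the hub down on the key or wedge the parts, and leave the long dark key and the other things on the table where they are.

Things in the scene. Friction and masses are not known exactly. Their poses are not given: they have to be found in the camera images.
- shaft_top (a point): Top centre of the fixed, non-turning upright steel shaft, 84 mm above the table. x points out of the shaft on the slot's side, y across the slot, z up. Shaft 30 mm across, top 3 mm only 27 mm. Its key slot runs the whole height, open at the top and outwards, 11.6 mm wide (14 mm in the top 3 mm), inner wall 7 mm from the axis. It stands on a block 140 x 140 x 35 mm.
- seat (a point): Centre of the upper face of the dark collar round the shaft, on which the hub sits: 33 mm below the shaft's top, 51 mm above the table. Collar 56 mm across, 16 mm high. Axes as the shaft's. In it the slot goes on as a closed pocket 11.6 mm wide, from 7 to 19 mm out from the axis, 16 mm deep, for the key's foot.
- key_home (a point): Where the key's centre belongs: 13 mm out from the shaft axis on the slot's side, 29 mm below the shaft's top (the key's top then 9 mm below it). Axes as the shaft's. Let go upright above this point with its foot some 30 mm down the slot, the key slides down by itself; now and then it hangs a few mm high and needs a light push from above.
- key_center (a point): Centre of the right key: brass, square, 10 x 10 mm, 40 mm tall, lowest 5 mm tapered, 34 g, upright in an end hole of the green rack, its upper 24 mm standing out. z along the key, x and y square to its sides, x along the rack's short side. Rack fixed, 50 x 170 mm, 22 mm high, three 12 mm square holes 16 mm deep, 55 mm apart along its long side.
- long_key_center (a point): Centre of the wrong key, to be left alone: dark steel, 10 x 10 mm, 62 mm tall, standing in the other end hole of the same rack, its upper 46 mm standing out.
- wheel_center (a point): Middle of the star wheel on its axis, 20 mm above its underside. Round steel hub 54 mm across, 40 mm high, about 0.43 kg, with a blue six-fingered plate (3 to 13 mm above the underside, 144 mm across the tips); above it 27 mm of bare hub to grip anywhere round. x goes to the finger with the yellow dot. Fully home it is 13 mm below the shaft's top; resting on the key's top, 11 mm above it.
- wheel_foot (a point): Centre of the wheel's underside. Bore 32 mm, right through, with one keyway 11.2 mm wide reaching 21 mm from the axis (lowest 2 mm: bore 35, keyway 12.8 mm wide). The plate is clamped stiffly on the hub for timing, so the keyway lies anywhere up to 46 degrees either side of the dotted finger: not measured, seen only as a notch in the bore, to be found by feel. More than 50 N marks the parts.
Mind the look-alikes: they are no part of the job. Of the things that look like the part that bears wheel_center, the middle-sized one is meant.

How it is judged:
By the outcome, as a careful person would: the job done as asked, in the order asked, and still so for the second after the job is handed in, with the robot touching nothing.
It also fails if it takes over 72 s, if anything falls off the work surface, if the arm or the gripper's body presses on something with over 40 N, if the wrist force passes 120 N, or if a joint passes its speed limit or range.

### The arm

A 6-joint arm with a two-finger parallel gripper is mounted at the origin on the work surface. World frame = base frame: x ahead of the robot, y to its left, z up, the work surface at z = 0. Lengths are in m, angles in rad, forces in N, time in s.
With the tool pointing down it reaches from about 0.35 to 0.775 m from the base axis. Payload 7.3 kg.
Tool frame: the origin (TCP) lies on the centre line of the jaws, within the pads' length; the fingertips stand 25 mm ahead of it and the grasp point (between the pads) lies 6 mm ahead of it; z points along the fingers, y is the line along which they close (so a half turn about z gives the same grasp; the last joint's range is limited). The gripper opens to 92 mm and grips with 3 to 60 N. Pads are 19 mm wide; open, the fingers measure 130 mm over their backs; the gripper's body (75 mm by 190 mm) begins 47 mm behind the grasp point.
Start: joints at [1.193, 0.342, 1.524, -0, 1.275, -0.146], TCP at [0.121, 0.511, 0.223] pointing down, gripper open.
Joint ranges: [-2.53, 2.53], [-0.77, 2.02], [0.04, 2.7], [-1, 4.14], [0.28, 2.66], [-3.11, 3.11]. Speed limits (rad/s): [2.57, 2.57, 3.14, 3.14, 3.14, 3.14].

### API

Orientations are given as [roll, pitch, yaw] about the fixed x, y, z axes, in that order (R = Rz(yaw) Ry(pitch) Rx(roll)).
In Python, from cell import status, read_camera, camera_info, ticket, models gives the robot as it stands.
- The arm moves only by the tool send_rows, never from a script. Its argument "plan" is a list of rows, each an object with "offset": the shift along the tool's x, y, z in mm, a list of three; "yaw": the turn about the tool's z in rad. In form: [{"offset": [dx, dy, dz], "yaw": yaw}, ...]. A call has 1 to 20 rows; each row shifts and turns the commanded pose from where the row before left it, along the tool's axes as they then stand; what a row does not reach is not made up. A row lasts 1/10 s, in which the tool goes at most 50 mm and 8.59 degrees, less where a joint would pass 70% of its speed; a pose out of reach is approached as far as the arm can. A call is refused whole if a number of a shift passes 50 or a number of a turn 0.15, either way. A call with a gripper value outside its range is refused whole. "hand" is the closure, from 0 (fully open) to 1 (shut), set as the call begins (left out, the last holds). The fingers move at their own pace and stop on an object; "squeeze" is the grip in N (left out, the last holds). Time passes only in rows, so rows that do not move let the fingers close. It gives the time, the measured TCP pose, the force, the opening and the grip force at its end, in the units of the state.
- status.observe(): the state, without advancing time (a new reading comes with each control period).
- read_camera(name): name is "side" or "top" or "wrist"; returns the picture (400x640x3 uint8, red, green, blue); there is no depth.
- camera_info(name): a dict with "vfov" (degrees; the focal length in pixels is half the picture's height over the tangent of half this angle, whatever the lens; pixels are square), "cx", "cy" (the principal point, pixels), "origin" and "attitude" of the camera in the world. Camera axes: x right, y down, z forward; pixel columns grow to the right and rows downward; lengths in m; the calibration is good to about 2 mm. A picture is of the moment at which its call begins: read the wrist's pose just before it. camera_info takes no time and is no camera call; for the wrist camera it gives the pose at the moment of the call.
- ticket.hand_in(): hands the job in; it is judged then, once.
Trained networks look in the newest picture that a camera, given by its name, has taken for a name from the list of things; names that differ only in an ending like _2 or _b are one class to them, and where a whole thing is asked for, a point or a joint stands for the part that bears it (a point fixed in the world has none). Each returns a list of dicts, best first, with "conf" (0 to 1); they miss things now and then, are a little off and sometimes report something else, mostly with a low value. They report only what shows in the picture. A call takes as long as a camera call. They do not tell look-alikes from the thing itself.
- models.regions_of(camera, label): "mask" (400x640 bool, what is visible of it) and "extent" ([left, top, right, bottom] in pixels, round what is visible of it).
The state is a dict: "time": time; "qpos": joint angles; "qvel": joint speeds; "joint_efforts": joint torques, N m; "tool_pos": TCP position; "tool_rot": TCP orientation; "contact_force": force on the tool from outside, world axes, zero at the start; "torque": the same for the moment, N m; "opening": finger opening in m; "grip_force": force on a finger pad.
Only numpy, scipy, OpenCV 4.12 (cv2) and the standard library are available. Lean on these libraries where they do the work, as an engineer would, in place of code of your own. Each camera call takes 0.05 s, during which the arm holds its last target. There are 200 camera calls.

## Working session

There is one attempt and no reset: what is moved stays moved. The work goes in short steps, Python scripts to look and compute and a tool call to move; the robot and the scene stay as the last step left them, time stands still between calls to the robot, and variables do not carry over. Pictures are saved under pics/ and viewed, at most 10 in all, crops included, and the job is handed in when it is done.

Besides the shell and the picture viewer there is one more tool, called after "Request:" as a command line: name --argument value ..., lists and objects as JSON in quotes. send_rows: Moves the arm, as the interface text tells. Its arguments: {"type":"object","properties":{"plan":{"type":"array"},"hand":{"type":"number"},"squeeze":{"type":"number"}},"required":["plan"]}

```bash
mkdir -p pics; ls; python3 - <<'E'
from cell import status, read_camera, camera_info
import cv2, numpy as np
s=status.observe(); print({k:np.round(v,3).tolist() for k,v in s.items()})
ims=[]
for n in ("top","side"):
    im=read_camera(n); cv2.imwrite(f"pics/{n}0.png",im[:,:,::-1]); print(n,camera_info(n))
print("wrist",camera_info("wrist"))
E
```

```text
pics
{'time': 0.0, 'qpos': [1.193, 0.343, 1.525, -0.0, 1.275, -0.146], 'qvel': [-0.001, 0.0, 0.002, -0.0, -0.001, -0.0], 'joint_efforts': [-0.0, -43.125, -24.422, 0.072, 0.056, -0.0], 'tool_pos': [0.12, 0.511, 0.222], 'tool_rot': [-3.14, -0.0, 2.91], 'contact_force': [-0.287, -0.813, -0.35], 'torque': [-0.022, -0.024, 0.037], 'grip_force': 0.0, 'opening': 0.092}
top {'vfov': 52.317031926653144, 'cx': 320.3100351977222, 'cy': 197.45456862092584, 'origin': array([0.18520302, 0.03532678, 1.30053564]), 'attitude': array([-2.9188551 , -0.00527413, -1.57512987])}
side {'vfov': 49.59872208235949, 'cx': 324.10283020545995, 'cy': 195.66597627852894, 'origin': array([ 0.13889069, -0.76917649,  0.73121687]), 'attitude': array([-2.22751581, -0.00509762, -0.37485956])}
wrist {'vfov': 63.49613319478789, 'cx': 320.1307476652229, 'cy': 201.52617132704097, 'origin': array([0.04412411, 0.52797442, 0.38356487]), 'attitude': array([ 2.84800437e+00, -8.09812475e-04,  1.33888219e+00])}
```

View pics/top0.png

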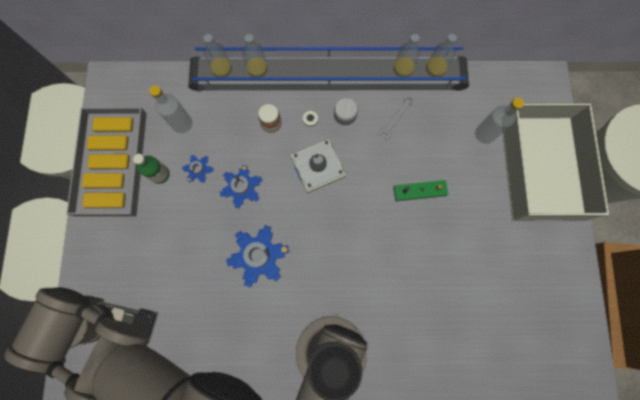

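View pics/side0.png

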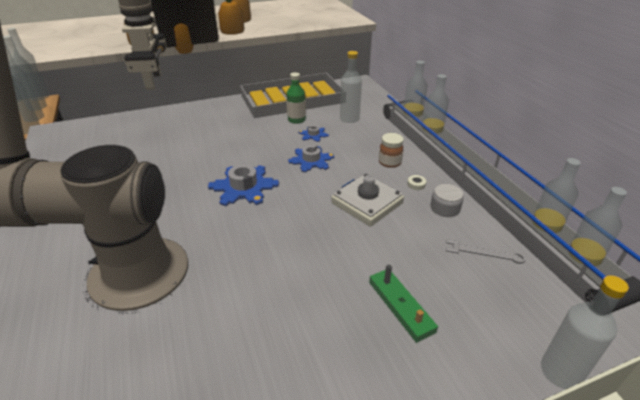

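The top view shows three star wheels: large (257,255), middle (240,186), small (197,168). The shaft is on its block at about (318,161). In the rack, the brass key is at (440,187) and the long dark key at (405,191).

```bash
cat > h.py <<'E'
from cell import status, read_camera, camera_info, models
import numpy as np, cv2
from scipy.spatial.transform import Rotation as R
def cam(n):
    c=camera_info(n); f=200/np.tan(np.radians(c["vfov"]/2))
    return np.array(c["origin"]),R.from_euler("xyz",c["attitude"]).as_matrix(),f,c["cx"],c["cy"]
def p2w(C,u,v,z):
    o,A,f,cx,cy=C; d=A@[(u-cx)/f,(v-cy)/f,1]; return o+d*(z-o[2])/d[2]
def w2p(C,p):
    o,A,f,cx,cy=C; q=A.T@(np.array(p)-o); return np.array([cx+f*q[0]/q[2],cy+f*q[1]/q[2]])
def tool():
    s=status.observe(); return np.array(s["tool_pos"]),R.from_euler("xyz",s["tool_rot"]).as_matrix(),s
def to_tool(p):  # offset in tool axes (mm) from TCP to world point p
    t,A,s=tool(); return np.round(A.T@(np.array(p)-t)*1000,1)
def shot(n,name,crop=None,scale=1):
    C=cam(n); im=read_camera(n)[:,:,::-1]
    out=im if crop is None else im[crop[1]:crop[3],crop[0]:crop[2]]
    if scale!=1: out=cv2.resize(out,None,fx=scale,fy=scale,interpolation=cv2.INTER_CUBIC)
    cv2.imwrite(f"pics/{name}.png",out); return C,im
E
python3 - <<'E'
from h import *
T=cam("top");S=cam("side")
for n,u,v,z in [("shaft",318,161,.084),("key",440,187,.046),("long",405,191,.068),("wheel",240,186,.04),("big",257,255,.04)]:
    print(n,p2w(T,u,v,z).round(3))
print("side key",p2w(S,420,313,.046).round(3),"shaft",p2w(S,368,180,.084).round(3),"wheel",p2w(S,312,152,.04).round(3))
for l in ("shaft_top","key_center","wheel_center"):
    for r in models.regions_of("top",l)[:4]:
        print(l,round(r["conf"],2),r["extent"])
t,A,s=tool(); W=cam("wrist"); print("cam in tool",(A.T@(W[0]-t)).round(3),(A.T@W[1]).round(2).tolist())
E
```

```text
shaft [0.578 0.034 0.084]
key [ 0.502 -0.354  0.046]
long [ 0.484 -0.237  0.068]
wheel [0.509 0.284 0.04 ]
big [0.29  0.223 0.04 ]
side key [ 0.504 -0.353  0.046] shaft [0.579 0.032 0.084] wheel [0.515 0.277 0.04 ]
shaft_top 0.8 [292.4, 137.0, 343.4, 192.4]
wheel_center 0.86 [182.6, 155.3, 214.1, 179.3]
wheel_center 0.8 [228.9, 227.3, 288.7, 288.1]
wheel_center 0.79 [220.6, 164.9, 262.0, 208.4]
cam in tool [ 0.078 -0.001 -0.161] [[-0.0, -0.96, -0.29], [1.0, -0.0, 0.0], [-0.0, -0.29, 0.96]]
```

```bash
python3 - <<'E'
from h import *
print(to_tool([.51,.282,.24]))
E
```

```text
[-431.6 -133.2  -17.2]
```

Request:
send_rows --plan '[{"offset": [-20,-6,-1]},{"offset": [-35,-11,-2]},{"offset": [-42,-13,-2]},{"offset": [-42,-13,-2]},{"offset": [-42,-13,-2]},{"offset": [-42,-13,-2]},{"offset": [-42,-13,-2]},{"offset": [-42,-13,-2]},{"offset": [-42,-13,-2]},{"offset": [-42,-13,0]},{"offset": [-30,-9,0]},{"offset": [-11,-3,0]},{"offset": [0,0,0]},{"offset": [0,0,0]}]' --hand 0

```text
schema error: expected keys offset, yaw
```

```bash
python3 - <<'E'
from h import *
t,A,s=tool(); print(t.round(3),s["tool_rot"])
C,im=shot("wrist","w1"); print(w2p(C,[.51,.284,.04])); np.save("C1.npy",np.array(C,dtype=object),allow_pickle=True)
E
```

```text
[0.121 0.511 0.223] [-3.14090712e+00 -7.07858673e-05  2.90983787e+00]
[231.27878659 464.87300664]
```

View pics/w1.png

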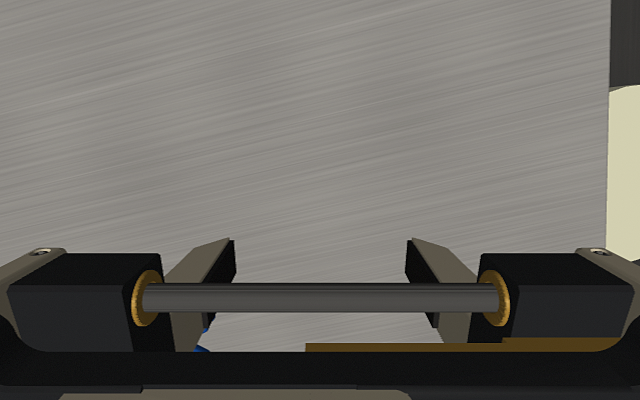

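This view shows only bare table and the gripper: the fingers are at rows 240–330 and the lower part is hidden. Things should lie some 60 mm on the tool's +x side to be seen.

Request:
send_rows --plan '[{"offset": [-20,-6,-1],"yaw": 0},{"offset": [-35,-11,-2],"yaw": 0},{"offset": [-42,-14,-2],"yaw": 0},{"offset": [-42,-14,-2],"yaw": 0},{"offset": [-42,-14,-2],"yaw": 0},{"offset": [-42,-14,-2],"yaw": 0},{"offset": [-42,-14,-2],"yaw": 0},{"offset": [-42,-14,-2],"yaw": 0},{"offset": [-42,-14,-2],"yaw": 0},{"offset": [-28,-14,0],"yaw": 0},{"offset": [-10,-4,0],"yaw": 0},{"offset": [0,0,0],"yaw": 0},{"offset": [0,0,0],"yaw": 0}]' --hand 0

```text
time: 1.6
tool_pos: [0.4658, 0.2932, 0.2399]
tool_rot: [3.142, -0.001, 2.91]
contact_force: [-0.2, 0.4, 0.5]
opening: 0.0918
grip_force: 0.0
```

```bash
python3 - <<'E'
from h import *
t,A,s=tool(); print(t.round(3),s["tool_rot"],s["time"])
C,im=shot("wrist","w2"); print(w2p(C,[.51,.284,.04])); np.save("C2.npy",np.array(C,dtype=object),allow_pickle=True)
for r in models.regions_of("wrist","wheel_center")[:3]: print(r["conf"],r["extent"])
print(to_tool([.578,.034,.24]))
E
```

```text
[0.466 0.293 0.24 ] [ 3.14151641e+00 -9.18540072e-04  2.91010889e+00] 1.6
[321.17920397 213.22653334]
0.92 [145.0, 3.5, 307.2, 126.7]
0.84 [271.3, 153.3, 379.3, 259.2]
0.71 [405.7, 196.9, 486.3, 255.4]
[-168.7 -227.2    0. ]
```

View pics/w2.png

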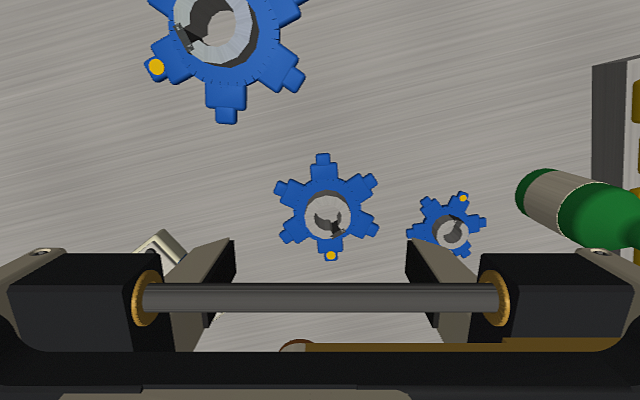

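The middle wheel is at (327,208) with its yellow dot at (331,256). A notch shows in the bore near (336,229). I'll zoom in on it.

```bash
python3 - <<'E'
import cv2
im=cv2.imread("pics/w2.png")[150:270,265:390]; cv2.imwrite("pics/w2c.png",cv2.resize(im,None,fx=5,fy=5,interpolation=cv2.INTER_CUBIC))
E
```

```text
(no output)
```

View pics/w2c.png

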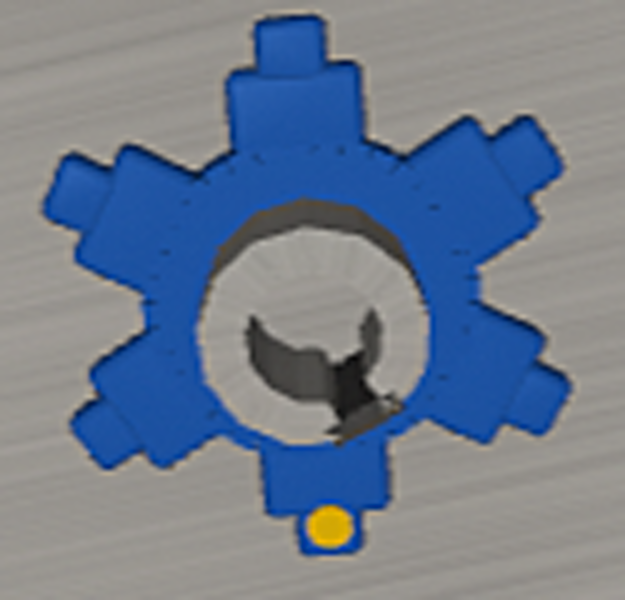

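Request:
send_rows --plan '[{"offset": [-10,-20,0],"yaw": 0},{"offset": [-15,-35,0],"yaw": 0},{"offset": [-20,-40,0],"yaw": 0},{"offset": [-20,-40,0],"yaw": 0},{"offset": [-20,-40,0],"yaw": 0},{"offset": [-15,-30,0],"yaw": 0},{"offset": [-10,-15,0],"yaw": 0},{"offset": [0,-5,0],"yaw": 0},{"offset": [0,0,0],"yaw": 0},{"offset": [0,0,0],"yaw": 0}]'

```text
time: 2.7
tool_pos: [0.5215, 0.0499, 0.2401]
tool_rot: [3.141, -0.0, 2.911]
contact_force: [-0.4, -0.0, 0.5]
opening: 0.0921
grip_force: 0.0
```

```bash
python3 - <<'E'
from h import *
t,A,s=tool(); print(t.round(3),s["tool_rot"],s["time"])
C,im=shot("wrist","w3"); uv=w2p(C,[.578,.034,.084]); print(uv)
u,v=uv.astype(int); cv2.imwrite("pics/w3c.png",cv2.resize(im[max(v-75,0):v+75,u-90:u+90],None,fx=4,fy=4,interpolation=cv2.INTER_CUBIC)); print(max(v-75,0),u-90)
np.save("C3.npy",np.array(C,dtype=object),allow_pickle=True)
E
```

```text
[0.522 0.05  0.24 ] [ 3.14101668e+00 -1.26708964e-04  2.91136011e+00] 2.7
[317.84472903 238.42804936]
163 227
```

View pics/w3c.png

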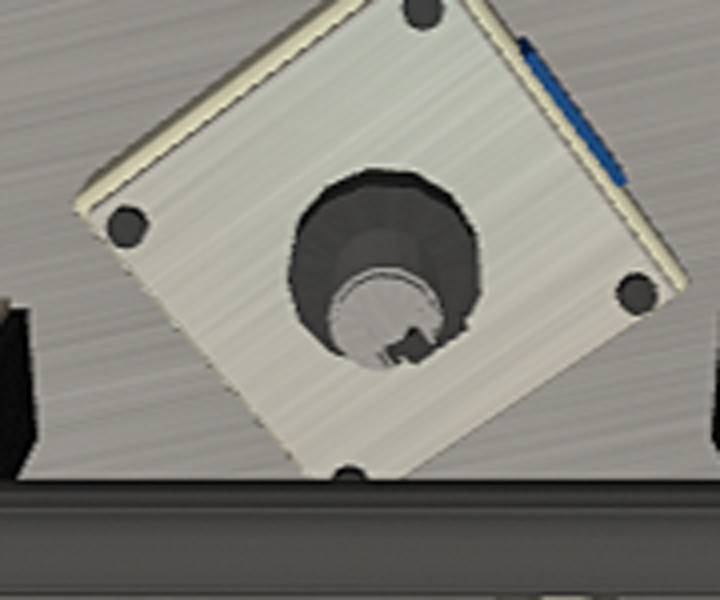

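The shaft top is at about (324,243) in the full picture, with its slot opening down-right near (331,250). I'll rectify both patches to metric planes and fit templates to get the centres and angles.

```bash
cat >> h.py <<'E'
def rect(im,C,c,z,half=35,k=8):
    """metric patch: pixel (i,j)-> world x=c0+(j-N/2)/k mm, y=c1-(i-N/2)/k mm"""
    N=2*half*k; w=[(-half,-half),(half,-half),(half,half),(-half,half)]
    src=np.float32([w2p(C,[c[0]+a/1000,c[1]+b/1000,z]) for a,b in w])
    dst=np.float32([[(a+half)*k,(half-b)*k] for a,b in w])
    return cv2.warpPerspective(im,cv2.getPerspectiveTransform(src,dst),(N,N),flags=cv2.INTER_CUBIC)
def fit(g,bright,dark,k=8,half=35,span=6,angs=range(0,360,3)):
    """grid search dx,dy,angle maximising mean(bright)-mean(dark); bright/dark: fn(X,Y) in part axes"""
    g=cv2.GaussianBlur(g,(0,0),4); a=np.arange(-30,30,.7); X,Y=np.meshgrid(a,a)
    B,D=bright(X,Y),dark(X,Y); res=[]
    for th in angs:
        t=np.radians(th); c,s=np.cos(t),np.sin(t)
        for dx in np.arange(-span,span+.1,.5):
            for dy in np.arange(-span,span+.1,.5):
                def m(M):
                    x=c*X[M]-s*Y[M]+dx; y=s*X[M]+c*Y[M]+dy
                    return g[((half-y)*k).astype(int).clip(0,g.shape[0]-1),((x+half)*k).astype(int).clip(0,g.shape[0]-1)].mean()
                res.append((m(B)-m(D),dx,dy,th))
    return sorted(res)[::-1]
E
python3 - <<'E'
from h import *
C2=np.load("C2.npy",allow_pickle=True);C3=np.load("C3.npy",allow_pickle=True)
w=cv2.imread("pics/w2.png");s=cv2.imread("pics/w3.png")
cw=p2w(C2,265+315/5,150+335/5,.04); cs=p2w(C3,323.6,242.5,.084)
dot=p2w(C2,265+330/5,150+526/5,.013); print("wheel",cw,"shaft",cs,"dot",dot)
rw=rect(w,C2,cw,.04);rs=rect(s,C3,cs,.084)
G=lambda i: i[:,:,2].astype(np.float32)
r=lambda X,Y:np.hypot(X,Y)
slot=lambda X,Y:(X>7)&(abs(Y)<7)
f1=fit(G(rs),lambda X,Y:(r(X,Y)<13)&~((X>6)&(abs(Y)<8)),lambda X,Y:((X>7.5)&(abs(Y)<6)&(r(X,Y)<13))|((r(X,Y)>15.5)&(r(X,Y)<18)),span=3)
print(f1[:3]); b=f1[0]
f2=fit(G(rw),lambda X,Y:(r(X,Y)>17)&(r(X,Y)<26)&~((X>0)&(abs(Y)<6.5)),lambda X,Y:((X>16.5)&(X<20.5)&(abs(Y)<5))|((r(X,Y)>28)&(r(X,Y)<30)),span=3)
print(f2[:3]); d=f2[0]
def draw(im,b,cont):
    t=np.radians(b[3]);c,s=np.cos(t),np.sin(t)
    for P in cont:
        P=np.array(P);x=c*P[:,0]-s*P[:,1]+b[1];y=s*P[:,0]+c*P[:,1]+b[2]
        cv2.polylines(im,[np.int32(np.c_[(x+35)*8,(35-y)*8])],False,(0,0,255),1)
th=np.linspace(0,2*np.pi,90);circ=lambda r:np.c_[r*np.cos(th),r*np.sin(th)]
draw(rs,b,[circ(13.5),[(13,7),(7,7),(7,-7),(13,-7)]]); draw(rw,d,[circ(27),circ(16),[(15,5.6),(21,5.6),(21,-5.6),(15,-5.6)]])
cv2.imwrite("pics/rect.png",cv2.resize(np.hstack([rs,rw]),None,fx=.7,fy=.7,interpolation=cv2.INTER_AREA))
S=cs[:2]+np.array(b[1:3])/1000; Wc=cw[:2]+np.array(d[1:3])/1000
print("shaft",S,b[3],"wheel",Wc,"keyway ang",d[3],"dot ang",np.degrees(np.arctan2(*(dot[:2]-Wc)[::-1])),np.hypot(*(dot[:2]-Wc)))
print(to_tool([.503,-.354,.2]))
E
```

```text
wheel [0.5164529  0.29078014 0.04      ] shaft [0.58398063 0.03889143 0.084     ] dot [0.5789652  0.28127141 0.013     ]
[(np.float32(60.161194), np.float64(-2.0), np.float64(-1.0), 21), (np.float32(60.087067), np.float64(-2.0), np.float64(-0.5), 21), (np.float32(59.99688), np.float64(-2.0), np.float64(-0.5), 18)]
[(np.float32(117.85479), np.float64(0.0), np.float64(-1.0), 18), (np.float32(117.708885), np.float64(0.5), np.float64(-1.0), 18), (np.float32(117.47121), np.float64(0.0), np.float64(-1.0), 15)]
shaft [0.58198063 0.03789143] 21 wheel [0.5164529  0.28978014] keyway ang 18 dot ang -7.751058877350719 0.06308871761470572
[ -73.9 -397.5   40. ]
```

View pics/rect.png

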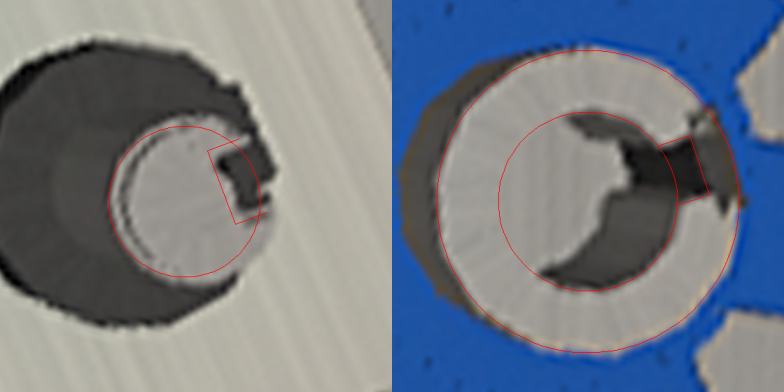

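The wheel fit is good: hub centre (0.516,0.290), keyway at about 18°, dot at −8°. The shaft fit is ambiguous because of parallax, so I'll look again from straight above and closer.

Request:
send_rows --plan '[{"offset": [-20,0,5],"yaw": 0},{"offset": [-35,1,15],"yaw": 0},{"offset": [-35,1,25],"yaw": 0},{"offset": [-30,1,30],"yaw": 0},{"offset": [-15,0,25],"yaw": 0},{"offset": [-7,0,10],"yaw": 0},{"offset": [0,0,0],"yaw": 0},{"offset": [0,0,0],"yaw": 0}]'

```text
time: 3.55
tool_pos: [0.6608, 0.0195, 0.1313]
tool_rot: [3.141, 0.001, 2.911]
contact_force: [-0.3, 1.1, 1.4]
opening: 0.0923
grip_force: 0.0
```

```bash
python3 - <<'E'
from h import *
t,A,s=tool(); print(t.round(3),s["tool_rot"],s["time"])
C,im=shot("wrist","w4"); np.save("C4.npy",np.array(C,dtype=object),allow_pickle=True); print(C[0],w2p(C,[.584,.038,.084]))
cv2.imwrite("pics/w4r.png",rect(im,C,[.584,.038],.084))
print(to_tool([.579,-.372,.13]))
E
```

```text
[0.661 0.02  0.131] [3.14125858e+00 1.00491012e-03 2.91070020e+00] 3.55
[0.58425886 0.0365616  0.29231765] [321.45906486 102.39852646]
[  -9.7 -399.7    1.8]
```

View pics/w4r.png

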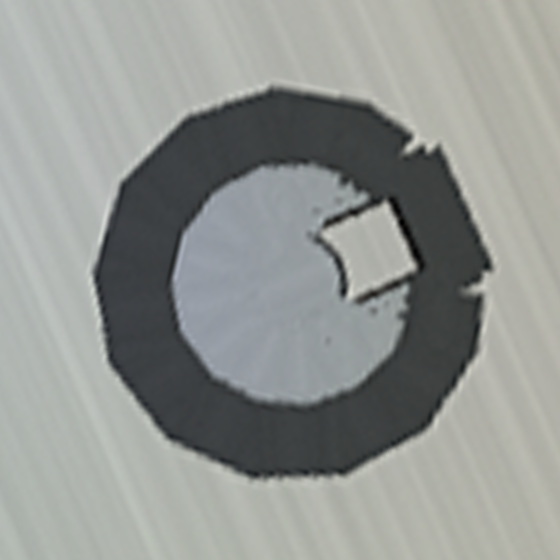

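Clear view: the shaft centre is at (292,284) in the patch, giving world (0.5855,0.0376). The pocket is centred at (370,250), so the slot points at about 25°. Next I look at the key.

Request:
send_rows --plan '[{"offset": [0,-20,0],"yaw": 0},{"offset": [0,-35,0],"yaw": 0},{"offset": [-1,-45,0],"yaw": 0},{"offset": [-1,-45,0],"yaw": 0},{"offset": [-1,-45,0],"yaw": 0},{"offset": [-1,-45,0],"yaw": 0},{"offset": [0,-45,0],"yaw": 0},{"offset": [0,-45,0],"yaw": 0},{"offset": [0,-30,0],"yaw": 0},{"offset": [0,-15,0],"yaw": -0.09},{"offset": [0,0,0],"yaw": -0.12},{"offset": [0,0,0],"yaw": -0.12},{"offset": [0,0,0],"yaw": -0.055},{"offset": [0,0,0],"yaw": 0},{"offset": [0,0,0],"yaw": 0}]'

```text
time: 5.1
tool_pos: [0.5801, -0.3422, 0.1316]
tool_rot: [-3.14, 0.002, -2.99]
contact_force: [0.2, -0.2, 0.1]
opening: 0.0919
grip_force: 0.0
```

```bash
python3 - <<'E'
from h import *
t,A,s=tool(); print(t.round(3),s["tool_rot"],s["time"])
C,im=shot("wrist","w5"); np.save("C5.npy",np.array(C,dtype=object),allow_pickle=True); print(C[0],w2p(C,[.503,-.354,.046]))
cv2.imwrite("pics/w5r.png",rect(im,C,[.503,-.354],.046))
E
```

```text
[ 0.58  -0.342  0.132] [-3.14011652e+00  1.57070203e-03 -2.98976792e+00] 5.1
[ 0.50220267 -0.35479931  0.29262114] [320.76575531 104.18395299]
```

View pics/w5r.png

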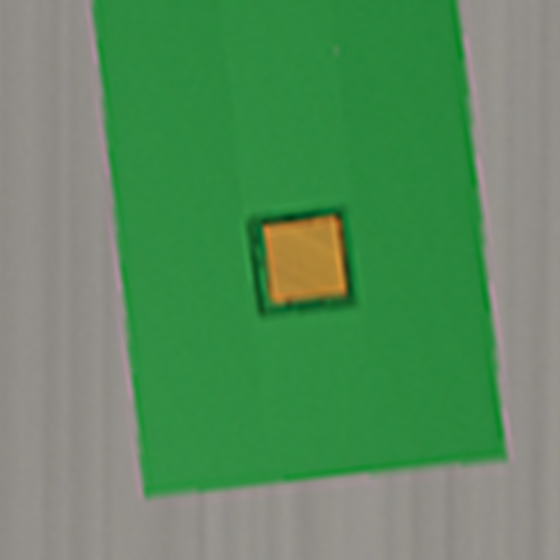

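The brass key is at (306,260) in the patch, giving world (0.5062,−0.3515), with the rack at about 6°. I'll grip its top 9 mm.

Request:
send_rows --plan '[{"offset": [20,0,0],"yaw": 0.02},{"offset": [30,1,0],"yaw": 0.027},{"offset": [20,3.3,8],"yaw": 0},{"offset": [4.5,1,20],"yaw": 0},{"offset": [0,0,25],"yaw": 0},{"offset": [0,0,12],"yaw": 0},{"offset": [0,0,5],"yaw": 0},{"offset": [0,0,0],"yaw": 0}]' --hand 0

```text
time: 5.95
tool_pos: [0.5056, -0.3466, 0.0598]
tool_rot: [3.141, -0.0, -3.035]
contact_force: [-0.1, -0.1, -0.4]
opening: 0.0917
grip_force: 0.0
```

Request:
send_rows --plan '[{"offset": [0,0,0],"yaw": 0},{"offset": [0,0,0],"yaw": 0},{"offset": [0,0,0],"yaw": 0},{"offset": [0,0,0],"yaw": 0},{"offset": [0,0,0],"yaw": 0},{"offset": [0,0,0],"yaw": 0},{"offset": [0,0,0],"yaw": 0},{"offset": [0,0,0],"yaw": 0},{"offset": [0,0,0],"yaw": 0},{"offset": [0,0,0],"yaw": 0}]' --hand 1 --squeeze 15

```text
time: 6.95
tool_pos: [0.5054, -0.3467, 0.06]
tool_rot: [3.141, 0.0, -3.035]
contact_force: [-0.0, -0.6, -0.3]
opening: 0.0165
grip_force: 0.0
```

The y shift came out about 5 mm long. I'll open a little, centre on the key and close again.

Request:
send_rows --plan '[{"offset": [0,0,0],"yaw": 0},{"offset": [0,0,0],"yaw": 0},{"offset": [-0.3,-2.5,0],"yaw": 0},{"offset": [0,-2.3,0],"yaw": 0},{"offset": [0,0,0],"yaw": 0}]' --hand 0.7

```text
time: 7.45
tool_pos: [0.5063, -0.3519, 0.06]
tool_rot: [-3.141, 0.0, -3.036]
contact_force: [1.0, -0.2, -0.2]
opening: 0.0274
grip_force: 0.0
```

Request:
send_rows --plan '[{"offset": [0,0,0],"yaw": 0},{"offset": [0,0,0],"yaw": 0},{"offset": [0,0,0],"yaw": 0},{"offset": [0,0,0],"yaw": 0},{"offset": [0,0,0],"yaw": 0},{"offset": [0,0,0],"yaw": 0}]' --hand 1 --squeeze 15

```text
time: 8.05
tool_pos: [0.5062, -0.3514, 0.06]
tool_rot: [3.141, 0.0, -3.035]
contact_force: [0.1, -0.5, 0.5]
opening: 0.0003
grip_force: 0.0
```

The fingers closed on nothing, so I look again.

```bash
python3 - <<'E'
from h import *
C,im=shot("wrist","w6"); C2,im2=shot("side","s6")
a=im[100:400,170:470]; b=cv2.resize(im2[250:350,350:450],(300,300),interpolation=cv2.INTER_CUBIC)
cv2.imwrite("pics/c6.png",np.hstack([a,b]))
E
```

```text
(no output)
```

View pics/c6.png

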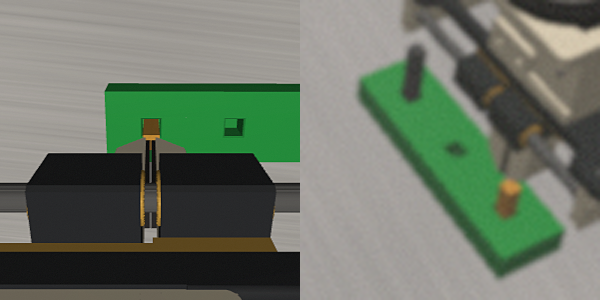

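```bash
python3 - <<'E'
from h import *
C=cam("wrist"); t,A,s=tool(); print(s["time"])
for u,v,z in [(321,237,.046),(321,218,.022),(321,239,.046)]: 
    p=p2w(C,u,v,z); print(p.round(4),to_tool(p))
tip=t+A@[0,0,.025]; print(w2p(C,tip), w2p(C,t+A@[.0095,0,.025]))
im=cv2.imread("pics/w6.png")[200:280,290:350]; cv2.imwrite("pics/c6b.png",cv2.resize(im,None,fx=9,fy=7,interpolation=cv2.INTER_NEAREST))
E
```

```text
8.15
[ 0.5025 -0.3518  0.046 ] [ 3.7 -0.  14. ]
[ 0.4993 -0.3521  0.022 ] [ 6.9  0.1 38. ]
[ 0.5037 -0.3517  0.046 ] [ 2.5 -0.  14. ]
[320.95535387 235.54863042] [320.96559408 221.19675982]
```

View pics/c6b.png

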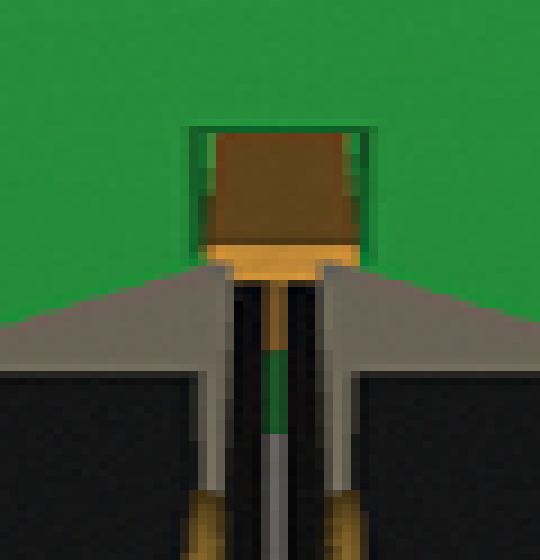

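```bash
python3 - <<'E'
from h import *
C=cam("wrist"); t,A,s=tool()
for d in (.0,.005,.01,.015,.02,.025): print(d,[w2p(C,t+A@[x,0,d])[1].round(1) for x in (0,.005,.0095)])
# key model heights: near-face x
for x in (.500,.501,.502):
    print(x,[w2p(C,[x,-.3515,z])[1].round(1) for z in (.022,.03,.036,.040,.046)],[w2p(C,[x+.010,-.3515,z])[1].round(1) for z in (.030,.036,.046)])
S=cam("side"); im=cv2.imread("pics/s6.png")
print([w2p(S,[.506,-.3515,z]).round(1).tolist() for z in (.022,.03,.046)])
a=cv2.resize(im[290:340,390:470],None,fx=9,fy=9,interpolation=cv2.INTER_CUBIC); cv2.imwrite("pics/c6c.png",a)
E
```

```text
0.0 [np.float64(253.4), np.float64(245.0), np.float64(237.4)]
0.005 [np.float64(249.5), np.float64(241.3), np.float64(233.8)]
0.01 [np.float64(245.7), np.float64(237.7), np.float64(230.4)]
0.015 [np.float64(242.2), np.float64(234.3), np.float64(227.2)]
0.02 [np.float64(238.8), np.float64(231.1), np.float64(224.1)]
0.025 [np.float64(235.5), np.float64(228.0), np.float64(221.2)]
0.5 [np.float64(219.1), np.float64(223.4), np.float64(226.9), np.float64(229.3), np.float64(233.2)] [np.float64(238.0), np.float64(241.8), np.float64(248.8)]
0.501 [np.float64(220.5), np.float64(224.9), np.float64(228.4), np.float64(230.9), np.float64(234.8)] [np.float64(239.4), np.float64(243.3), np.float64(250.3)]
0.502 [np.float64(221.9), np.float64(226.4), np.float64(229.9), np.float64(232.4), np.float64(236.3)] [np.float64(240.9), np.float64(244.8), np.float64(251.8)]
[[418.6, 319.8], [419.2, 317.2], [420.3, 312.1]]
```

The key still stands untouched and the pads closed above its top. By image geometry the fingertips are much closer to the TCP than the stated 25 mm. I'll open part way and step lower.

Request:
send_rows --plan '[{"offset": [0,0,0],"yaw": 0},{"offset": [0,0,0],"yaw": 0},{"offset": [0,0,0],"yaw": 0},{"offset": [0,0,0],"yaw": 0},{"offset": [0,0,5],"yaw": 0},{"offset": [0,0,5],"yaw": 0},{"offset": [0,0,5],"yaw": 0},{"offset": [0,0,4],"yaw": 0},{"offset": [0,0,3],"yaw": 0},{"offset": [0,0,0],"yaw": 0}]' --hand 0.7

```text
time: 9.15
tool_pos: [0.506, -0.3512, 0.0373]
tool_rot: [3.141, -0.001, -3.035]
contact_force: [-1.0, -0.2, -0.7]
opening: 0.0277
grip_force: 0.0
```

Request:
send_rows --plan '[{"offset": [0,0,0],"yaw": 0},{"offset": [0,0,0],"yaw": 0},{"offset": [0,0,0],"yaw": 0},{"offset": [0,0,0],"yaw": 0},{"offset": [0,0,0],"yaw": 0},{"offset": [0,0,0],"yaw": 0}]' --hand 1 --squeeze 15

```text
time: 9.75
tool_pos: [0.5063, -0.3516, 0.0382]
tool_rot: [-3.141, 0.0, -3.035]
contact_force: [-0.2, -0.6, 1.1]
opening: 0.0095
grip_force: 15.0
```

```bash
python3 - <<'E'
from h import *
C,im=shot("wrist","w7"); t,A,s=tool(); print(t.round(4),s["opening"],s["grip_force"],s["contact_force"])
print([(x,d,w2p(C,t+A@[x,0,d])[1].round(1)) for x in (0,.0095) for d in (0,.006,.025)])
a=cv2.resize(im[190:270,280:360],None,fx=7,fy=7,interpolation=cv2.INTER_NEAREST); cv2.imwrite("pics/c7.png",a)
E
```

```text
[ 0.5063 -0.3515  0.0382] 0.008810063470277883 15.002340227365494 [-0.33313238 -0.26627321  1.2224369 ]
[(0, 0, np.float64(253.5)), (0, 0.006, np.float64(248.8)), (0, 0.025, np.float64(235.7)), (0.0095, 0, np.float64(237.5)), (0.0095, 0.006, np.float64(233.2)), (0.0095, 0.025, np.float64(221.3))]
```

View pics/c7.png

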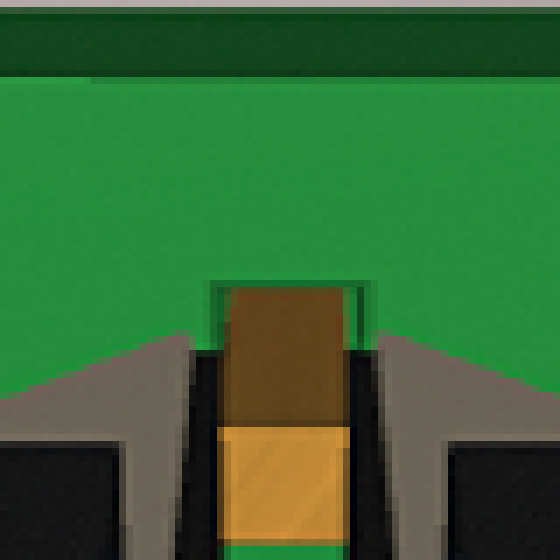

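The key is gripped: opening 9 mm, 15 N, about 8 mm of its top between the pads. Now I lift it and carry it above the slot.

Request:
send_rows --plan '[{"offset": [0,0,-10],"yaw": 0},{"offset": [0,0,-22],"yaw": 0},{"offset": [0,0,-40],"yaw": 0},{"offset": [0,0,-40],"yaw": 0},{"offset": [-8,22,0],"yaw": 0},{"offset": [-12,35,0],"yaw": 0},{"offset": [-12,35,0],"yaw": 0},{"offset": [-12,35,0],"yaw": 0},{"offset": [-12,35,0],"yaw": 0},{"offset": [-12,35,0],"yaw": 0},{"offset": [-12,35,0],"yaw": 0},{"offset": [-12,35,0],"yaw": 0},{"offset": [-12,35,0],"yaw": 0},{"offset": [-12,35,0],"yaw": 0},{"offset": [-12,35,0],"yaw": 0},{"offset": [-4,11,0],"yaw": -0.1},{"offset": [0,0,0],"yaw": -0.12},{"offset": [0,0,0],"yaw": -0.11},{"offset": [0,0,0],"yaw": 0},{"offset": [0,0,0],"yaw": 0}]'

```text
time: 11.8
tool_pos: [0.5969, 0.0434, 0.1504]
tool_rot: [-3.142, 0.0, -2.708]
contact_force: [0.3, 0.4, -1.0]
opening: 0.009
grip_force: 15.0
```

```bash
python3 - <<'E'
from h import *
t,A,s=tool(); print(s["tool_rot"],s["opening"],s["grip_force"]); print(to_tool([.5973,.0431,.13]))
C=cam("wrist"); im=read_camera("wrist"); cv2.imwrite("pics/w8.png",im[:,:,::-1])
# brass pixels
h=cv2.cvtColor(im,cv2.COLOR_RGB2HSV); m=cv2.inRange(h,(8,90,40),(25,255,255)); m[:,:290]=0; m[:,350:]=0; m[:200]=0; m[275:]=0
v,u=np.nonzero(m); print(u.min(),u.max(),v.min(),v.max())
E
```

```text
[-3.14152151e+00  3.57435750e-04 -2.70842254e+00] 0.009013324842097775 14.99767854809761
[-0.3 -0.4 20.4]
294 346 227 274
```

Request:
send_rows --plan '[{"offset": [0,0,10],"yaw": 0},{"offset": [0,0,12],"yaw": 0},{"offset": [0,0,6],"yaw": 0},{"offset": [0,0,3],"yaw": 0},{"offset": [0,0,2],"yaw": 0},{"offset": [0,0,2],"yaw": 0},{"offset": [0,0,2],"yaw": 0},{"offset": [0,0,1],"yaw": 0},{"offset": [0,0,0],"yaw": 0}]'

```text
time: 12.75
tool_pos: [0.5969, 0.0434, 0.112]
tool_rot: [3.142, 0.0, -2.705]
contact_force: [-1.1, 0.0, -0.1]
opening: 0.0092
grip_force: 15.0
```

Request:
send_rows --plan '[{"offset": [0,0,1],"yaw": 0},{"offset": [0,0,1],"yaw": 0},{"offset": [0,0,1],"yaw": 0},{"offset": [0,0,1],"yaw": 0},{"offset": [0,0,1],"yaw": 0},{"offset": [0,0,0],"yaw": 0}]'

```text
time: 13.35
tool_pos: [0.5968, 0.0434, 0.1068]
tool_rot: [3.141, -0.0, -2.705]
contact_force: [0.5, -0.7, 0.8]
opening: 0.0094
grip_force: 15.0
```

```bash
python3 - <<'E'
from h import *
t,A,s=tool(); print(t.round(4),s["contact_force"].round(1) if hasattr(s["contact_force"],"round") else s["contact_force"],s["torque"])
E
```

```text
[0.5968 0.0434 0.1068] [ 0.5 -0.7  0.8] [ 0.04289163  0.01732733 -0.0194867 ]
```

Request:
send_rows --plan '[{"offset": [0,0,2],"yaw": 0},{"offset": [0,0,2],"yaw": 0},{"offset": [0,0,2],"yaw": 0},{"offset": [0,0,2],"yaw": 0},{"offset": [0,0,2],"yaw": 0},{"offset": [0,0,0],"yaw": 0}]'

```text
time: 13.95
tool_pos: [0.5967, 0.0434, 0.0966]
tool_rot: [3.141, -0.0, -2.705]
contact_force: [-0.2, 0.0, -0.5]
opening: 0.0093
grip_force: 15.0
```

Request:
send_rows --plan '[{"offset": [0,0,2],"yaw": 0},{"offset": [0,0,2],"yaw": 0},{"offset": [0,0,2],"yaw": 0},{"offset": [0,0,2],"yaw": 0},{"offset": [0,0,0],"yaw": 0}]'

```text
time: 14.45
tool_pos: [0.5967, 0.0434, 0.0886]
tool_rot: [3.141, -0.0, -2.705]
contact_force: [0.3, 0.7, -0.5]
opening: 0.0089
grip_force: 15.0
```

```bash
python3 - <<'E'
from h import *
C=cam("wrist"); im=read_camera("wrist"); cv2.imwrite("pics/w9.png",im[:,:,::-1])
t,A,s=tool(); print(t.round(4),s["contact_force"],s["torque"])
# orange/brown rows along the middle column, rgb
for v in range(215,275,4): print(v,im[v,316:327:5].tolist())
E
```

```text
[0.5967 0.0434 0.0888] [-0.08120212  0.70717488 -0.26575681] [ 0.00962221  0.02506563 -0.0127224 ]
215 [[157, 154, 149], [153, 149, 144], [154, 152, 145]]
219 [[152, 148, 144], [158, 153, 148], [157, 153, 147]]
223 [[153, 150, 145], [159, 154, 149], [156, 152, 147]]
227 [[152, 148, 143], [159, 155, 149], [154, 151, 145]]
231 [[152, 148, 143], [158, 155, 149], [152, 150, 144]]
235 [[152, 149, 144], [158, 154, 150], [156, 153, 148]]
239 [[81, 54, 17], [93, 71, 40], [88, 62, 23]]
243 [[88, 62, 25], [85, 61, 24], [88, 63, 23]]
247 [[88, 63, 25], [85, 61, 22], [88, 62, 24]]
251 [[175, 124, 49], [172, 123, 48], [173, 123, 47]]
255 [[172, 122, 49], [172, 122, 46], [178, 125, 49]]
259 [[177, 126, 49], [176, 124, 47], [184, 131, 49]]
263 [[175, 124, 48], [178, 126, 49], [174, 124, 48]]
267 [[144, 109, 58], [144, 110, 60], [143, 108, 58]]
271 [[181, 177, 167], [181, 178, 166], [181, 178, 165]]
```

No contact so far, and the shaft's top face shows right behind the key. I release it.

Request:
send_rows --plan '[{"offset": [0,0,1],"yaw": 0},{"offset": [0,0,0],"yaw": 0}]'

```text
time: 14.7
tool_pos: [0.5968, 0.0434, 0.088]
tool_rot: [3.142, 0.0, -2.705]
contact_force: [-0.7, 0.1, -1.1]
opening: 0.0092
grip_force: 15.0
```

Request:
send_rows --plan '[{"offset": [0,0,0],"yaw": 0},{"offset": [0,0,0],"yaw": 0},{"offset": [0,0,0],"yaw": 0},{"offset": [0,0,0],"yaw": 0},{"offset": [0,0,0],"yaw": 0},{"offset": [0,0,0],"yaw": 0},{"offset": [0,0,-10],"yaw": 0},{"offset": [0,0,-20],"yaw": 0},{"offset": [0,0,-20],"yaw": 0},{"offset": [0,0,0],"yaw": 0},{"offset": [0,0,0],"yaw": 0}]' --hand 0.6

```text
time: 15.8
tool_pos: [0.597, 0.0434, 0.1385]
tool_rot: [-3.141, 0.001, -2.705]
contact_force: [-0.2, 0.2, -0.1]
opening: 0.0367
grip_force: 0.0
```

```bash
python3 - <<'E'
from h import *
C=cam("wrist"); im=read_camera("wrist"); cv2.imwrite("pics/w10.png",im[:,:,::-1])
t,A,s=tool(); print(t.round(4))
h=cv2.cvtColor(im,cv2.COLOR_RGB2HSV); m=cv2.inRange(h,(10,140,50),(22,255,255))
n,l,st,ce=cv2.connectedComponentsWithStats(m)
for i in range(1,n):
    if st[i,4]>20: print(st[i],ce[i].round(1))
for z in (.075,.080,.094,.098,.114): print(z,w2p(C,[.5973,.0431,z]).round(1))
E
```

```text
[0.5965 0.0434 0.1377]
[312 209  15  12 149] [319.3 214.7]
[239 270  15  56 465] [244.5 298.1]
[387 270  15  56 459] [395.7 297.7]
[ 190  337  333   15 3562] [371.9 345.8]
0.075 [320.2 215.4]
0.08 [320.2 217.7]
0.094 [320.2 224.7]
0.098 [320.3 226.8]
0.114 [320.3 236.3]
```

Request:
send_rows --plan '[{"offset": [-20,0,0],"yaw": 0},{"offset": [-35,0,0],"yaw": 0},{"offset": [-20,0,0],"yaw": 0},{"offset": [0,0,0],"yaw": 0},{"offset": [0,0,0],"yaw": 0}]' --hand 0

```text
time: 16.35
tool_pos: [0.6638, 0.075, 0.1364]
tool_rot: [3.14, -0.003, -2.705]
contact_force: [-0.8, 0.5, -0.5]
opening: 0.0721
grip_force: 0.0
```

```bash
python3 - <<'E'
from h import *
C=cam("wrist"); im=read_camera("wrist"); cv2.imwrite("pics/w11.png",im[:,:,::-1])
def face(im):
    h=cv2.cvtColor(im,cv2.COLOR_RGB2HSV); m=cv2.inRange(h,(8,90,50),(25,255,255)); m[260:]=0
    n,l,st,ce=cv2.connectedComponentsWithStats(m)
    i=1+np.argmax(st[1:,4]); return st[i],ce[i]
st,ce=face(im); print(st,ce)
for z in (.075,.079): 
    p=p2w(C,*ce,z); print(z,p.round(4))
# shaft top circle: edges of bright disc in rectified
r=rect(im,C,[.5855,.0376],.081); g=cv2.medianBlur(cv2.cvtColor(r,cv2.COLOR_BGR2GRAY),7)
c=cv2.HoughCircles(g,cv2.HOUGH_GRADIENT,2,100,param1=80,param2=30,minRadius=112,maxRadius=128)
print([( .5855+(a-280)/8000,.0376-(b-280)/8000,q/8) for a,b,q in c[0][:3]] if c is not None else None)
E
```

```text
[311 103  16  16 236] [318.39830508 110.46610169]
0.075 [0.597  0.0422 0.075 ]
0.079 [0.5969 0.0422 0.079 ]
[(np.float32(0.585125), np.float32(0.037975), np.float32(14.75))]
```

The key's top reads z ≈ 0.075, so it is fully down. Next is the wheel, with a look from straight above it.

Request:
send_rows --plan '[{"offset": [-2,15,0],"yaw": 0},{"offset": [-5,35,0],"yaw": 0},{"offset": [-6,42,0],"yaw": 0},{"offset": [-6,42,0],"yaw": 0},{"offset": [-6,42,0],"yaw": 0},{"offset": [-5,40,0],"yaw": 0},{"offset": [-4,28,5],"yaw": 0},{"offset": [-1,13,10],"yaw": 0},{"offset": [0,0,10],"yaw": 0},{"offset": [0,0,5],"yaw": 0},{"offset": [0,0,0],"yaw": 0},{"offset": [0,0,0],"yaw": 0}]'

```text
time: 17.6
tool_pos: [0.5887, 0.3213, 0.108]
tool_rot: [-3.141, -0.0, -2.707]
contact_force: [0.4, 0.3, 0.0]
opening: 0.0917
grip_force: 0.0
```

```bash
python3 - <<'E'
from h import *
t,A,s=tool(); print(t.round(4),s["tool_rot"])
C=cam("wrist"); im=read_camera("wrist")[:,:,::-1]; cv2.imwrite("pics/w12.png",im)
c0=[.5165,.2898]; print(C[0],w2p(C,[*c0,.04]))
rw=rect(im,C,c0,.04); cv2.imwrite("pics/w12r.png",rw); G=rw[:,:,2].astype(np.float32); r=np.hypot
f=fit(G,lambda X,Y:(r(X,Y)>17.5)&(r(X,Y)<26)&~((X>0)&(abs(Y)<7)),lambda X,Y:((X>16.5)&(X<20.5)&(abs(Y)<4.5))|((r(X,Y)>28)&(r(X,Y)<30)),span=4,angs=range(-30,60,2))
print([tuple(np.round(q,1)) for q in f[:4]]); b=f[0]; c=np.array(c0)+np.array(b[1:3])/1000
# profile along r=18.5 ring and 14 ring vs angle
Gb=cv2.GaussianBlur(G,(0,0),3)
for rr in (18,20,23):
    print(rr,[int(Gb[int((35-(rr*np.sin(a)+b[2]))*8),int((35+rr*np.cos(a)+b[1])*8)]) for a in np.radians(range(-16,56,3))])
hs=cv2.cvtColor(im,cv2.COLOR_BGR2HSV); m=cv2.inRange(hs,(18,150,120),(32,255,255)); n,l,st,ce=cv2.connectedComponentsWithStats(m)
for i in range(1,n):
    if 15<st[i,4]<600:
        p=p2w(C,*ce[i],.013); print("dot",st[i],p.round(4),np.degrees(np.arctan2(p[1]-c[1],p[0]-c[0])).round(1),np.hypot(*(p[:2]-c)).round(4))
print("c",c)
E
```

```text
[0.5887 0.3213 0.108 ] [-3.14146597e+00 -1.81476337e-04 -2.70743866e+00]
[0.51747692 0.28734302 0.26911355] [323.34595129 103.49709799]
[(np.float64(112.3), np.float64(1.0), np.float64(-0.5), np.float64(18.0)), (np.float64(112.2), np.float64(1.0), np.float64(-0.5), np.float64(16.0)), (np.float64(112.1), np.float64(1.0), np.float64(-0.5), np.float64(20.0)), (np.float64(112.1), np.float64(0.5), np.float64(-0.5), np.float64(18.0))]
18 [159, 159, 159, 159, 162, 140, 101, 87, 79, 54, 43, 37, 40, 52, 69, 89, 83, 93, 139, 162, 159, 159, 158, 159]
20 [160, 161, 161, 160, 161, 168, 126, 25, 31, 30, 33, 37, 33, 33, 29, 25, 37, 124, 169, 161, 160, 159, 159, 159]
23 [156, 157, 158, 148, 59, 63, 68, 63, 64, 64, 66, 67, 65, 65, 63, 64, 85, 78, 56, 89, 144, 157, 156, 156]
dot [273 164  15  15 166] [0.5784 0.2804 0.013 ] -8.3 0.0616
dot [487 214  10  10  74] [0.5408 0.4577 0.013 ] 82.1 0.17
dot [131 277  13  49 204] [0.748  0.2082 0.013 ] -19.4 0.2443
dot [498 278  12  48 189] [0.6054 0.5158 0.013 ] 68.8 0.243
c [0.5175 0.2893]
```

Keyway at 18.5°, wheel centre (0.5175,0.2893). I go down around the hub.

Request:
send_rows --plan '[{"offset": [20,0,0],"yaw": 0},{"offset": [35,1,0],"yaw": 0},{"offset": [20,0,5],"yaw": 0},{"offset": [3,0,20],"yaw": 0},{"offset": [0,0,25],"yaw": 0},{"offset": [0,0,15],"yaw": 0},{"offset": [0,0,8],"yaw": 0},{"offset": [0,0,5],"yaw": 0},{"offset": [0,0,4],"yaw": 0},{"offset": [0,0,2],"yaw": 0},{"offset": [0,0,0],"yaw": 0},{"offset": [0,0,0],"yaw": 0}]'

```text
time: 18.85
tool_pos: [0.5172, 0.2909, 0.0245]
tool_rot: [3.142, 0.001, -2.705]
contact_force: [-0.7, -0.1, 1.1]
opening: 0.0918
grip_force: 0.0
```

```bash
python3 - <<'E'
from h import *
t,A,s=tool(); print(t.round(4),s["contact_force"],to_tool([.5175,.2893,.022]))
C=np.load("C4.npy",allow_pickle=True); im=cv2.imread("pics/w4.png"); c=[.5855,.0376]
for z,rr in ((.051,17),(.051,18),(.051,23),(.081,14)):
    g=cv2.GaussianBlur(rect(im,C,c,z)[:,:,2],(0,0),3)
    print(z,rr,[int(g[int((35-rr*np.sin(a))*8),int((35+rr*np.cos(a))*8)]) for a in np.radians(range(-20,71,3))])
E
```

```text
[0.5172 0.2909 0.0245] [-0.6981929  -0.13633178  1.07859025] [ 0.4 -1.6  2.5]
0.051 17 [128, 84, 90, 108, 84, 96, 114, 70, 82, 168, 184, 182, 182, 183, 178, 175, 179, 185, 182, 184, 168, 77, 50, 96, 90, 64, 86, 79, 77, 119, 127]
0.051 18 [58, 57, 58, 58, 56, 56, 60, 54, 66, 135, 143, 99, 90, 86, 79, 65, 65, 100, 113, 131, 144, 65, 54, 58, 57, 56, 57, 57, 59, 65, 58]
0.051 23 [63, 62, 63, 63, 62, 61, 63, 62, 61, 61, 61, 61, 61, 61, 61, 61, 61, 61, 61, 61, 61, 61, 62, 62, 62, 62, 62, 62, 63, 63, 62]
0.081 14 [141, 120, 131, 146, 140, 143, 108, 79, 136, 180, 178, 177, 176, 177, 177, 178, 177, 177, 176, 179, 173, 108, 72, 122, 133, 118, 134, 122, 109, 145, 148]
```

Request:
send_rows --plan '[{"offset": [0.4,-1.2,1],"yaw": 0},{"offset": [0,0,1],"yaw": 0},{"offset": [0,0,0],"yaw": 0}]'

```text
time: 19.15
tool_pos: [0.517, 0.2894, 0.022]
tool_rot: [3.142, -0.0, -2.705]
contact_force: [0.4, -0.2, -0.7]
opening: 0.0916
grip_force: 0.0
```

Request:
send_rows --plan '[{"offset": [0,0,0],"yaw": 0},{"offset": [0,0,0],"yaw": 0},{"offset": [0,0,0],"yaw": 0},{"offset": [0,0,0],"yaw": 0},{"offset": [0,0,0],"yaw": 0},{"offset": [0,0,0],"yaw": 0},{"offset": [0,0,0],"yaw": 0}]' --hand 1 --squeeze 40

```text
time: 19.85
tool_pos: [0.517, 0.2896, 0.022]
tool_rot: [3.142, 0.0, -2.705]
contact_force: [0.5, 0.5, 0.4]
opening: 0.0536
grip_force: 40.0
```

```bash
python3 - <<'E'
from h import *
t,A,s=tool(); print(t.round(4),s["tool_rot"],s["contact_force"],s["opening"],s["grip_force"],s["time"])
E
```

```text
[0.517  0.2896 0.022 ] [ 3.14152612e+00  5.10629584e-05 -2.70525391e+00] [0.47864312 0.50287829 0.36967786] 0.05360383639549016 39.999998873099685 19.85
```

Hub gripped at 40 N, opening 53.6 mm. Lifting and carrying.

Request:
send_rows --plan '[{"offset": [0,0,-8],"yaw": 0},{"offset": [0,0,-20],"yaw": 0},{"offset": [0,0,-35],"yaw": 0},{"offset": [0,0,-35],"yaw": 0},{"offset": [2,-10,-10],"yaw": 0},{"offset": [5,-30,0],"yaw": 0},{"offset": [7,-40,0],"yaw": 0},{"offset": [7,-40,0],"yaw": 0},{"offset": [7,-40,0],"yaw": 0},{"offset": [7,-40,0],"yaw": 0},{"offset": [6,-35,0],"yaw": 0},{"offset": [3.5,-16,0],"yaw": 0},{"offset": [0,-6,0],"yaw": -0.03},{"offset": [0,0,0],"yaw": -0.061},{"offset": [0,0,0],"yaw": 0},{"offset": [0,0,0],"yaw": 0}]'

```text
time: 21.45
tool_pos: [0.5846, 0.0379, 0.1293]
tool_rot: [3.141, -0.001, -2.616]
contact_force: [0.2, 0.4, -4.1]
opening: 0.0541
grip_force: 40.0
```

```bash
python3 - <<'E'
from h import *
t,A,s=tool(); print(t.round(4),s["tool_rot"],s["contact_force"],s["torque"],s["opening"]); print(to_tool([.5852,.038,.11]))
E
```

```text
[0.5846 0.0379 0.1293] [ 3.14056368e+00 -1.19876851e-03 -2.61568798e+00] [ 0.17402692  0.36585593 -4.08577502] [-0.01251008 -0.02089362  0.02496042] 0.05413080605160204
[-0.6 -0.2 19.3]
```

Request:
send_rows --plan '[{"offset": [-0.6,-0.2,6],"yaw": 0},{"offset": [0,0,8],"yaw": 0},{"offset": [0,0,4],"yaw": 0},{"offset": [0,0,2],"yaw": 0},{"offset": [0,0,1],"yaw": 0},{"offset": [0,0,1],"yaw": 0},{"offset": [0,0,1],"yaw": 0},{"offset": [0,0,0],"yaw": 0}]'

```text
time: 22.25
tool_pos: [0.5859, 0.0379, 0.107]
tool_rot: [-3.142, 0.0, -2.614]
contact_force: [0.2, 0.3, -3.8]
opening: 0.0538
grip_force: 40.0
```

Request:
send_rows --plan '[{"offset": [0,0,1],"yaw": 0},{"offset": [0,0,1],"yaw": 0},{"offset": [0,0,1],"yaw": 0},{"offset": [0,0,1],"yaw": 0},{"offset": [0,0,0],"yaw": 0}]'

```text
time: 22.75
tool_pos: [0.5858, 0.0379, 0.1028]
tool_rot: [3.141, -0.0, -2.614]
contact_force: [0.2, -0.5, -4.1]
opening: 0.0538
grip_force: 40.0
```

Request:
send_rows --plan '[{"offset": [0,0,1],"yaw": 0},{"offset": [0,0,1],"yaw": 0},{"offset": [0,0,1],"yaw": 0},{"offset": [0,0,0],"yaw": 0}]'

```text
time: 23.15
tool_pos: [0.5858, 0.0379, 0.0998]
tool_rot: [3.141, -0.0, -2.614]
contact_force: [-0.3, 0.6, -3.7]
opening: 0.0536
grip_force: 40.0
```

Request:
send_rows --plan '[{"offset": [0,0,1],"yaw": 0},{"offset": [0,0,1],"yaw": 0},{"offset": [0,0,0],"yaw": 0}]'

```text
time: 23.45
tool_pos: [0.5858, 0.0379, 0.0978]
tool_rot: [3.141, -0.0, -2.614]
contact_force: [-0.3, -1.3, -4.5]
opening: 0.0537
grip_force: 40.0
```

Underside at 0.076 with no contact. The key's top is at 0.075, so I feel for it in half-millimetre steps.

Request:
send_rows --plan '[{"offset": [0,0,0.5],"yaw": 0},{"offset": [0,0,0.5],"yaw": 0},{"offset": [0,0,0.5],"yaw": 0},{"offset": [0,0,0],"yaw": 0}]'

```text
time: 23.85
tool_pos: [0.5858, 0.0379, 0.0964]
tool_rot: [3.141, -0.0, -2.614]
contact_force: [0.9, -0.1, -4.1]
opening: 0.0536
grip_force: 40.0
```

Request:
send_rows --plan '[{"offset": [0,0,0.5],"yaw": 0},{"offset": [0,0,0.5],"yaw": 0},{"offset": [0,0,0.5],"yaw": 0},{"offset": [0,0,0],"yaw": 0}]'

```text
time: 24.25
tool_pos: [0.5858, 0.0379, 0.0949]
tool_rot: [3.141, -0.0, -2.614]
contact_force: [0.1, 0.2, -4.1]
opening: 0.0539
grip_force: 40.0
```

Request:
send_rows --plan '[{"offset": [0,0,0.5],"yaw": 0},{"offset": [0,0,0.5],"yaw": 0},{"offset": [0,0,0.5],"yaw": 0},{"offset": [0,0,0],"yaw": 0}]'

```text
time: 24.65
tool_pos: [0.5858, 0.0379, 0.0934]
tool_rot: [3.141, -0.0, -2.614]
contact_force: [-0.6, -0.6, -4.0]
opening: 0.0537
grip_force: 40.0
```

Request:
send_rows --plan '[{"offset": [0,0,0.5],"yaw": 0},{"offset": [0,0,0.5],"yaw": 0},{"offset": [0,0,0.5],"yaw": 0},{"offset": [0,0,0],"yaw": 0}]'

```text
time: 25.05
tool_pos: [0.5858, 0.0379, 0.0919]
tool_rot: [3.141, -0.0, -2.614]
contact_force: [0.8, -0.6, -3.9]
opening: 0.0539
grip_force: 40.0
```

The key has entered the keyway. Going on down to the collar, expected at TCP ≈ 0.073.

Request:
send_rows --plan '[{"offset": [0,0,1],"yaw": 0},{"offset": [0,0,1],"yaw": 0},{"offset": [0,0,1],"yaw": 0},{"offset": [0,0,1],"yaw": 0},{"offset": [0,0,1],"yaw": 0},{"offset": [0,0,0],"yaw": 0}]'

```text
time: 25.65
tool_pos: [0.5858, 0.0379, 0.0868]
tool_rot: [3.141, -0.0, -2.614]
contact_force: [0.1, -0.2, -4.5]
opening: 0.0539
grip_force: 40.0
```

Request:
send_rows --plan '[{"offset": [0,0,1],"yaw": 0},{"offset": [0,0,1],"yaw": 0},{"offset": [0,0,1],"yaw": 0},{"offset": [0,0,1],"yaw": 0},{"offset": [0,0,1],"yaw": 0},{"offset": [0,0,0],"yaw": 0}]'

```text
time: 26.25
tool_pos: [0.5857, 0.0379, 0.0818]
tool_rot: [3.141, -0.0, -2.614]
contact_force: [0.4, 0.6, -5.0]
opening: 0.0534
grip_force: 40.0
```

Request:
send_rows --plan '[{"offset": [0,0,1],"yaw": 0},{"offset": [0,0,1],"yaw": 0},{"offset": [0,0,1],"yaw": 0},{"offset": [0,0,1],"yaw": 0},{"offset": [0,0,1],"yaw": 0},{"offset": [0,0,0],"yaw": 0}]'

```text
time: 26.85
tool_pos: [0.5858, 0.0379, 0.0768]
tool_rot: [3.141, -0.0, -2.614]
contact_force: [0.1, -0.3, -4.2]
opening: 0.0536
grip_force: 40.0
```

Request:
send_rows --plan '[{"offset": [0,0,1],"yaw": 0},{"offset": [0,0,1],"yaw": 0},{"offset": [0,0,0.5],"yaw": 0},{"offset": [0,0,0.5],"yaw": 0},{"offset": [0,0,0],"yaw": 0}]'

```text
time: 27.35
tool_pos: [0.5858, 0.0379, 0.0739]
tool_rot: [3.141, -0.0, -2.614]
contact_force: [0.2, 0.4, -4.3]
opening: 0.0542
grip_force: 40.0
```

Request:
send_rows --plan '[{"offset": [0,0,0.5],"yaw": 0},{"offset": [0,0,0],"yaw": 0}]'

```text
time: 27.55
tool_pos: [0.5859, 0.0379, 0.0735]
tool_rot: [3.142, 0.0, -2.614]
contact_force: [-0.9, 0.6, -3.9]
opening: 0.0536
grip_force: 40.0
```

Request:
send_rows --plan '[{"offset": [0,0,0.4],"yaw": 0},{"offset": [0,0,0.3],"yaw": 0},{"offset": [0,0,0],"yaw": 0}]'

```text
time: 27.85
tool_pos: [0.5859, 0.0379, 0.0731]
tool_rot: [-3.141, 0.0, -2.614]
contact_force: [-1.5, 0.1, -1.8]
opening: 0.0537
grip_force: 40.0
```

Request:
send_rows --plan '[{"offset": [0,0,0.3],"yaw": 0},{"offset": [0,0,0],"yaw": 0}]'

```text
time: 28.05
tool_pos: [0.5859, 0.0379, 0.073]
tool_rot: [-3.141, 0.0, -2.614]
contact_force: [-2.7, 1.2, 3.2]
opening: 0.0539
grip_force: 40.0
```

The hub has touched the collar exactly at TCP 0.073. I reduce the grip, release and back off straight up.

Request:
send_rows --plan '[{"offset": [0,0,0],"yaw": 0},{"offset": [0,0,0],"yaw": 0},{"offset": [0,0,0],"yaw": 0},{"offset": [0,0,0],"yaw": 0},{"offset": [0,0,0],"yaw": 0},{"offset": [0,0,0],"yaw": 0},{"offset": [0,0,-5],"yaw": 0},{"offset": [0,0,-15],"yaw": 0},{"offset": [0,0,-30],"yaw": 0},{"offset": [0,0,-30],"yaw": 0},{"offset": [-30,0,-5],"yaw": 0},{"offset": [-30,0,0],"yaw": 0},{"offset": [-15,0,0],"yaw": 0},{"offset": [0,0,0],"yaw": 0},{"offset": [0,0,0],"yaw": 0}]' --hand 0

```text
time: 29.55
tool_pos: [0.6501, 0.0755, 0.1573]
tool_rot: [3.141, -0.001, -2.614]
contact_force: [-0.1, -0.9, -0.5]
opening: 0.0921
grip_force: 0.0
```

```bash
python3 - <<'E'
from h import *
t,A,s=tool(); print(t.round(4),s["opening"],s["contact_force"])
C=cam("wrist"); im=read_camera("wrist")[:,:,::-1]; cv2.imwrite("pics/w13.png",im)
c0=[.5852,.038]; 
for z in (.087,.091,.095,.102):
    rw=rect(im,C,c0,z); G=rw[:,:,2].astype(np.float32); r=np.hypot
    f=fit(G,lambda X,Y:(r(X,Y)>22)&(r(X,Y)<26.5),lambda X,Y:(r(X,Y)>27.5)&(r(X,Y)<29.5),span=3,angs=[0]); print(z,np.round(f[0],1))
# brass visible?
h=cv2.cvtColor(im,cv2.COLOR_BGR2HSV); m=cv2.inRange(h,(8,90,40),(25,255,255)); n,l,st,ce=cv2.connectedComponentsWithStats(m[:260])
for i in range(1,n):
    if st[i,4]>20: print(st[i],p2w(C,*ce[i],.075).round(4))
E
```

```text
[0.6501 0.0755 0.1573] 0.09214100851514505 [-0.05312907 -0.93507543 -0.50769848]
0.087 [91.6  1.  -0.5  0. ]
0.091 [102.6   1.   -0.5   0. ]
0.095 [104.3   1.   -0.5   0. ]
0.102 [91.6  1.  -0.5  0. ]
[310 118  17  17 206] [0.5967 0.0422 0.075 ]
[270 169  15  15 171] [0.6451 0.0341 0.075 ]
```

The hub is seated: its top face reads about 0.09 m, the key shows inside the keyway, and the gripper is clear.

```bash
python3 -c "
from cell import ticket; print(ticket.hand_in())"
```

```text
the job is handed in; nothing more can be done
None
```

The short brass key is down in its pocket and the middle star wheel sits fully home on the collar, released and handed in at about 30 s, with no contact force above a few newtons; I viewed 12 pictures, two over the limit of 10.

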